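# Fold the plate stand away on the demonstration counter

### The arm

A 7-joint arm with a two-finger parallel gripper is mounted at the origin on the work surface. World frame = base frame: x ahead of the robot, y to its left, z up, the work surface at z = 0. Lengths are in m, angles in rad, forces in N, time in s.
With the tool pointing down it reaches from about 0.35 to 0.9 m from the base axis. Payload 19.9 kg.
Tool frame: the origin (TCP) lies between the finger pads; the fingertips stand 19 mm ahead of it and the grasp point (between the pads) is the TCP; z points along the fingers, y is the direction in which the jaws open and shut (so a half turn about z gives the same grasp; the last joint's range is limited). The gripper opens to 94 mm and grips with 3 to 60 N. Pads are 16 mm wide; open, the fingers measure 119 mm over their backs; the gripper's body (75 mm by 177 mm) begins 78 mm behind the grasp point.
Start: joints at [1.163, 0.417, -0.01, 1.614, 0.005, 1.111, -0.053], TCP at [0.224, -0.584, 0.224] pointing down, gripper open.
Joint ranges: [-2.81, 2.81], [-0.39, 2.02], [-1.27, 1.25], [0.06, 2.57], [-1.19, 4.33], [0.19, 2], [-2.82, 2.82]. Speed limits (rad/s): [1.89, 1.89, 2.39, 2.39, 3.01, 3.01, 3.01].

### API

Orientations are given as a 3x3 rotation matrix whose columns are the frame's x, y, z axes.
In Python, from rig import robot gives the robot as it stands. Calls block until the motion is done:
- robot.move_ptp(position, orientation): joint-space move of the TCP to a pose.
- robot.move_linear(position, velocity=0.15, frame=None, threshold=None): straight line of the TCP; frame=None keeps the orientation; velocity is the mean speed in m/s. With threshold (N) it stops when the force on the tool has changed by that much, and returns True; else False.
- robot.goto_joints(angles): joint-space move.
- robot.gripper_to(opening): finger opening in m; the grip force is fixed at half the most; returns when the fingers have stopped.
- robot.pause(seconds).
- robot.ik(position, orientation): joint angles nearest the present ones, or None.
- robot.get_state(): the state.
- robot.grab_frame(name): name is "scene" or "top"; returns the picture (480x640x3 uint8, red, green, blue); there is no depth.
- robot.camera_info(name): a dict with "fx", "fy", "cx", "cy" (pixels), "rvec" (rotation vector, rad) and "tvec" (3), from world to camera coordinates, as OpenCV has them. Camera axes: x right, y down, z forward; pixel columns grow to the right and rows downward; lengths in m; the calibration is good to about 2 mm. A picture is of the moment at which its call begins. camera_info takes no time and is no camera call.
A pose or a line that the arm cannot do raises robot.PlanningError and nothing moves.
- robot.sign_off(): hands the job in, once; it reports no verdict.
The state is a dict: "time": time; "qpos": joint angles; "joint_vel": joint speeds; "effort": joint torques, N m; "ee_pos": TCP position; "tool_rot": TCP orientation; "force": force on the tool from outside, world axes, zero at the start; "moment": the same for the moment, N m; "opening": finger opening in m.
Only numpy, scipy, OpenCV 4.12 (cv2) and the standard library are available. Lean on these libraries where they do the work, as an engineer would, in place of code of your own. Each camera call takes 0.05 s, during which the arm holds its last target.

### The job

Plating is over: fold up the open plate stand of medium-brown wood with the red and blue pegs, like a folding ruler. First swing the outer bar (red peg) fully home over the middle bar while the middle bar stays out; only then swing the middle bar (blue peg), with the outer bar still folded on it, fully home over the base bar. Leave the pepper mill, the mug and the dark, already folded stand where they are.

Things in the scene. Friction and masses are not known exactly. Their poses are not given: they have to be found in the camera images.
- outer_bar (a joint): opening angle (rad) of the outer, topmost bar about the blue peg's axis: 0 = folded home exactly over the middle bar (end stop); starts 1.2 to 1.7. Seen from above it folds CLOCKWISE. Swings level, stays where left; friction 0.08 Nm. Medium-brown wood, 30 mm wide, 11 mm thick, top 41 mm above the counter; 115 mm from pivot to the red peg at its free end.
- middle_bar (a joint): opening angle (rad) of the middle bar about its pivot on the base bar: 0 = folded home exactly over the base bar (end stop); starts 1.5 to 2.0. Seen from above it folds ANTICLOCKWISE. Stays where left; friction 0.25 Nm. 30 mm wide, top 29 mm up; 130 mm from pivot to the blue peg at its far end. The base bar, 160 mm long, top 17 mm up, is held fast to the counter.
- blue_peg (a point): point on the axis of the blue upright round peg, 68 mm above the counter, 12 mm below the peg's top. 22 mm diameter, fixed to the far end of the middle bar, coming up through the outer bar, 39 mm free above it: pivot of the outer bar and handle for swinging the middle bar.
- red_peg (a point): point on the axis of the red upright round peg, 68 mm above the counter, 12 mm below the peg's top. 22 mm diameter, stands 39 mm above the outer bar at its free end: handle for the outer bar. Folded home, it stands 15 mm from the middle bar's pivot, on the line from that pivot to the blue peg; nothing else stands up there.
- dark_stand: bystander: a second stand of dark wood with white pegs, already folded, loose, 160 x 30 x 80 mm; origin at the centre of its underside, y along its length
- pepper_mill: bystander: dark wooden pepper mill, 54 mm diameter, 140 mm tall, upright; origin at the centre of its underside
- mug: bystander: white mug, 76 mm diameter, 85 mm tall, handle on its +y side; origin at the centre of its underside

How it is judged:
On the way, in this order (a step that is already met when the one before it is completed fails the run):
1. the outer bar is folded over the middle bar (within 0.2 rad) while the middle bar is still out (at least 0.9 rad open) (value of joint outer_bar below 0.2 rad and value of joint middle_bar above 0.9 rad), for 0.2 s.
2. the middle bar, with the outer bar still folded on it, is folded over the base bar (both within 0.2 rad) (value of joint each of middle_bar, outer_bar below 0.2 rad), for 0.2 s.
At the end, for the whole second after the job is handed in: Both bars are folded home over the base bar, each within 0.2 rad (11 degrees) of its end stop, and at rest (all of step 2 and velocity of joint middle_bar between -0.1 and 0.1 rad/s and velocity of joint outer_bar between -0.1 and 0.1 rad/s); the robot touches nothing.
It fails at once if the middle bar is folded (below 0.9 rad) while the outer bar is not folded on it (more than 0.5 rad open) (value of joint middle_bar below 0.9 rad and value of joint outer_bar above 0.5 rad).
It fails at once if the dark stand is moved by more than 30 mm (distance of dark_stand from where it was at the start of the episode above 0.03 m).
It fails at once if the pepper mill is moved by more than 30 mm or tipped by more than 0.4 rad (distance of pepper_mill from where it was at the start of the episode above 0.03 m or angle between pepper_mill's own z axis and vertical above 0.4 rad).
It fails at once if the mug is moved by more than 30 mm or tipped by more than 0.4 rad (distance of mug from where it was at the start of the episode above 0.03 m or angle between mug's own z axis and vertical above 0.4 rad).
It also fails if it takes over 45 s, if anything falls off the work surface, if the arm or the gripper's body presses on something with over 40 N, if the wrist force passes 120 N, or if a joint passes its speed limit or range.

## Working session

There is one attempt and no reset: what is moved stays moved. The work goes in short steps, each a Python script; the robot and the scene stay as the last script left them, time stands still between calls to the robot, and variables do not carry over. Pictures are saved under pics/ and viewed, and the job is handed in when it is done.

```bash
mkdir -p pics; ls; python3 - <<'E'
from rig import robot
import cv2
for n in ("scene","top"):
    im=robot.grab_frame(n); cv2.imwrite(f"pics/{n}0.png",im[:,:,::-1]); print(robot.camera_info(n))
s=robot.get_state(); print(s["time"],s["ee_pos"],s["tool_rot"],s["opening"])
E
```

```text
pics
{'fx': 537.6191755200548, 'fy': 537.6191755200548, 'cx': 319.6660591437545, 'cy': 236.71735343145573, 'rvec': array([ 2.28401358,  0.80126381, -0.30283592]), 'tvec': array([-0.49872345, -0.31019883,  1.34827392])}
{'fx': 609.9491257212624, 'fy': 609.9491257212624, 'cx': 327.8972746117226, 'cy': 245.95533141745128, 'rvec': array([ 2.2348618 , -1.94395851,  0.2165583 ]), 'tvec': array([-0.11779164,  0.67914731,  1.01011328])}
0.1 [ 0.22344156 -0.58337252  0.22389671] [[ 9.33837148e-01  3.57698156e-01 -4.57387743e-04]
 [ 3.57698439e-01 -9.33836660e-01  9.58886345e-04]
 [-8.41335646e-05 -1.05905057e-03 -9.99999436e-01]] 0.09386979720445358
```

View pics/scene0.png

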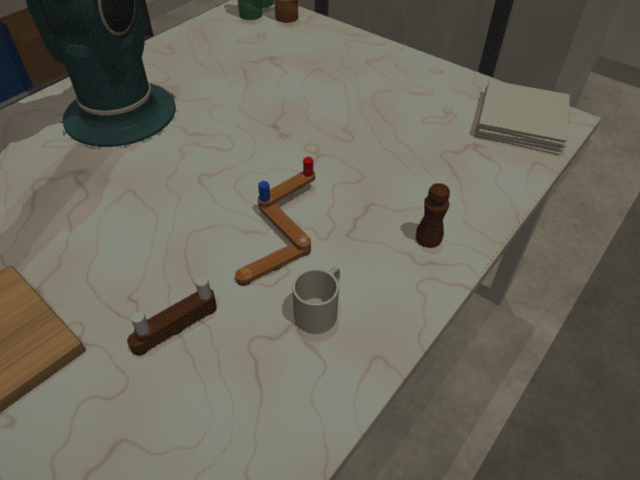

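View pics/top0.png

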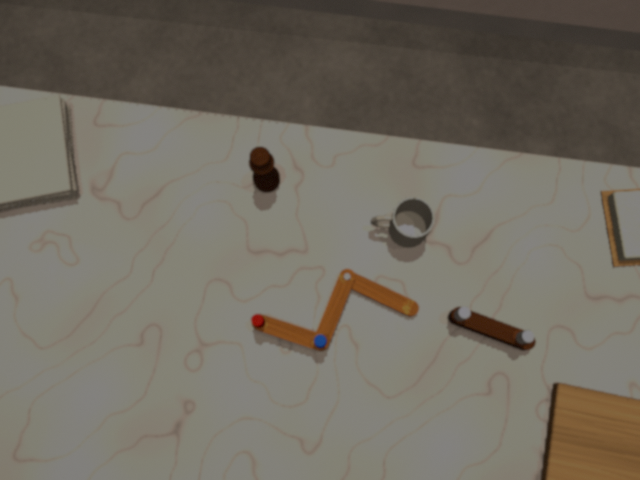

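The scene view shows the red peg at about (308,165), the blue peg at (264,190), and the middle-bar pivot at (305,243). In the top view they are at red (258,321), blue (320,341) and pivot (347,277), with the base bar ending at (411,308). The mug is at (411,222), the mill at (265,178), and the dark stand runs from (463,314) to (528,337).

```bash
cat > h.py <<'E'
import numpy as np, cv2
from rig import robot
from scipy.optimize import least_squares
CI={n:robot.camera_info(n) for n in("scene","top")}
def K(c): return np.array([[c["fx"],0,c["cx"]],[0,c["fy"],c["cy"]],[0,0,1.]])
def proj(n,P):
    c=CI[n]; return cv2.projectPoints(np.asarray(P,float).reshape(-1,3),c["rvec"],c["tvec"],K(c),None)[0].reshape(-1,2)
def tri(a,b): # a scene px, b top px
    Ps=[]
    for n in("scene","top"):
        c=CI[n]; Ps.append(K(c)@np.hstack([cv2.Rodrigues(c["rvec"])[0],np.reshape(c["tvec"],(3,1))]))
    X=cv2.triangulatePoints(Ps[0],Ps[1],np.float64(a).reshape(2,1),np.float64(b).reshape(2,1)).ravel(); return X[:3]/X[3]
def ray(n,uv,z):
    c=CI[n];R=cv2.Rodrigues(c["rvec"])[0];o=-R.T@np.ravel(c["tvec"]);d=R.T@np.linalg.inv(K(c))@[uv[0],uv[1],1]
    return o+d*(z-o[2])/d[2]
def mask(im,col):
    r,g,b=[im[:,:,i].astype(int) for i in range(3)]
    m=((r>70)&(r>3.5*g)&(r>3.5*b)) if col=="red" else ((b>60)&(b>1.8*r)&(b>1.4*g))
    n,l,st,ce=cv2.connectedComponentsWithStats(m.astype(np.uint8))
    return [(st[i].tolist(),ce[i].round(1).tolist(),l==i) for i in range(1,n) if st[i,4]>=12]
def cyl(n,x,y,z0,z1,r=.011):
    a=np.linspace(0,2*np.pi,40); P=[(x+r*np.cos(t),y+r*np.sin(t),z) for z in(z0,z1) for t in a]
    h=cv2.convexHull(proj(n,P).astype(np.float32)); m=cv2.moments(h); return np.array([m["m10"],m["m01"]])/m["m00"],h
E
python3 - <<'E'
from h import *
ims={n:cv2.imread(f"pics/{n}0.png")[:,:,::-1] for n in CI}
for col in("red","blue"):
    c={}
    for n in CI:
        L=mask(ims[n],col); print(col,n,[l[:2] for l in L])
        L=[l for l in L if (n=="scene" and 150<l[1][1]<210 and 240<l[1][0]<330) or (n=="top" and 300<l[1][1]<350)]
        c[n]=max(L,key=lambda l:l[0][4])[1]
    X=tri(c["scene"],c["top"]); print("tri",X)
    f=lambda p:np.concatenate([cyl(n,p[0],p[1],p[2]-.039,p[2])[0]-c[n] for n in CI])
    s=least_squares(f,[X[0],X[1],.08]); print("cyl fit xyztop",s.x,"res",s.fun.round(2))
print("pivot",tri((305,243),(347,276)))
print("mug ctr(z.085)",ray("top",(411,222),.04),"mill",ray("top",(265,178),.03))
print("base end",tri((244,277),(411,308)))
print("dark",tri((204,281),(463,312)),tri((139,315),(528,335)))
for n in CI:
    b={"scene":(180,130,380,350),"top":(200,180,450,380)}[n]
    im=ims[n][b[1]:b[3],b[0]:b[2]]
    cv2.imwrite(f"pics/{n}_crop.png",cv2.resize(im,None,fx=2.5,fy=2.5,interpolation=cv2.INTER_CUBIC)[:,:,::-1])
E
```

```text
red scene [([304, 158, 9, 18, 114], [308.2, 165.8])]
red top [([253, 316, 11, 11, 100], [257.7, 320.6])]
tri [0.54180243 0.08139246 0.06121198]
cyl fit xyztop [0.54176682 0.08124777 0.08048023] res [ 0.07 -0.03  0.04  0.04]
blue scene [([259, 181, 11, 21, 159], [264.3, 190.4])]
blue top [([315, 335, 11, 13, 109], [319.9, 340.8])]
tri [ 0.52208742 -0.03200853  0.06137163]
cyl fit xyztop [ 0.52193986 -0.03193832  0.08028821] res [0.16 0.   0.03 0.08]
pivot [ 0.65029001 -0.06310415  0.02114447]
mug ctr(z.085) [ 0.76381879 -0.16796762  0.04      ] mill [0.81470162 0.11649242 0.03      ]
base end [ 0.60916112 -0.18878851  0.00805792]
dark [ 0.60525641 -0.27120686  0.07551362] [ 0.58022118 -0.38390791  0.0819393 ]
```

Measurements agree with the text: both peg tops come out at 80 mm, red to blue is 115 mm, and blue to pivot is about 131 mm. I'll refine the pivot and plan both arcs with IK.

```bash
cat >> h.py <<'E'
B=np.array([.5219,-.0319]); R=np.array([.5418,.0812])
def rot(yang):
    y=np.array([np.cos(yang),np.sin(yang),0]); z=np.array([0,0,-1.]); return np.column_stack([np.cross(y,z),y,z])
def tcp(c,r,a,z): return [c[0]+r*np.cos(a),c[1]+r*np.sin(a),z]
E
python3 - <<'E'
from h import *
for uv in((347,276.5),): p=ray("top",uv,.029)
q=ray("scene",(305,243),.029); print(p,q)
for P in(p,q): print(np.linalg.norm(P[:2]-B), np.degrees(np.arctan2(*(B-P[:2])[::-1])))
print("base end",ray("top",(411,308),.017),ray("scene",(244,276),.017))
P=(p[:2]+q[:2])/2; E=(ray("top",(411,308),.017)+ray("scene",(244,276),.017))[:2]/2
th=np.arctan2(*(R-B)[::-1]); h=np.arctan2(*(P-B)[::-1]); print("theta red",np.degrees([th,h]),"open",th-h)
ph=np.arctan2(*(B-P)[::-1]); hb=np.arctan2(*(E-P)[::-1])%(2*np.pi); print("mid",np.degrees([ph,hb]),"open",hb-ph)
for t in np.linspace(th,h,5): print(robot.ik(tcp(B,.115,t,.068),rot(t-np.pi/2)))
for t in np.linspace(ph,hb,5): print(robot.ik(tcp(P,.13,t,.068),rot(t+np.pi/2-2*np.pi)))
E
```

```text
[ 0.64744736 -0.06373558  0.029     ] [ 0.65542486 -0.06770703  0.029     ]
0.1295208191186053 165.77117621104625
0.1382426587014144 164.98833077866217
base end [ 0.60765445 -0.18804923  0.017     ] [ 0.61345271 -0.19130969  0.017     ]
theta red [ 80.02092243 -14.63299649] open 1.652022534919729
mid [165.36700351 251.74697343] open 1.5076148827403482
[ 0.2912484   0.56801557 -0.63031594  1.91023552  0.45374031  0.80866649
 -0.75911515]
[ 0.24520456  0.60513848 -0.53437712  1.80847397  0.40065161  0.83734142
 -1.07123281]
[ 0.21536245  0.62706913 -0.42457382  1.73173822  0.32658931  0.85326314
 -1.35487018]
[ 0.20252254  0.63340584 -0.3143257   1.69105618  0.24476373  0.85591739
 -1.6292308 ]
[ 0.18112111  0.61991782 -0.18240526  1.69342783  0.1418532   0.84115466
 -1.88900245]
[ 0.23227048  0.47022393 -0.27896008  1.97146891  0.18935553  0.72457875
 -1.98645119]
[ 0.34464955  0.47595228 -0.30402353  1.96583093  0.20730025  0.72940546
 -1.53214905]
[ 0.46084484  0.51662196 -0.35483582  1.90643922  0.25132026  0.76161967
 -1.10692057]
[ 0.52012156  0.57778267 -0.37725962  1.8056228   0.28119333  0.81106042
 -0.69220879]
[ 0.54264025  0.65287757 -0.40215104  1.67855268  0.31502646  0.87473752
 -0.30774063]
```

View pics/top_crop.png

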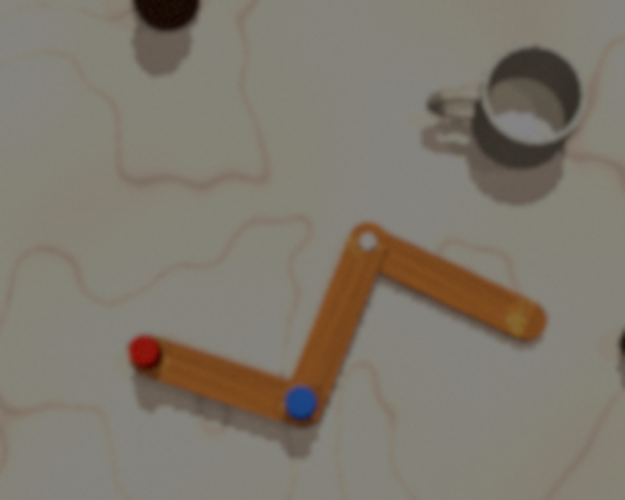

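View pics/scene_crop.png

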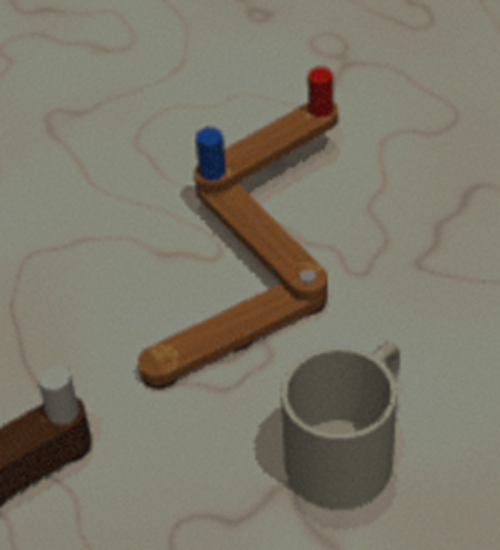

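The crops give a better pivot pin: top (347.2,276.4), scene (302.8,240.4). The base-end mark is at top (406.8,307.2), scene (245.2,272). I'll redo the geometry with these, then go to the red peg.

```bash
python3 - <<'E'
from h import *
p=tri((302.8,240.4),(347.2,276.4)); e=tri((245.2,272),(406.8,307.2)); print("pivot",p,"end",e,np.linalg.norm(p[:2]-B),np.linalg.norm(e[:2]-p[:2]))
P=p[:2];E=e[:2]
print(np.degrees(np.arctan2(*(R-B)[::-1])),np.degrees(np.arctan2(*(P-B)[::-1])),np.degrees(np.arctan2(*(E-P)[::-1]))%360)
th=np.arctan2(*(R-B)[::-1])
robot.move_ptp([R[0],R[1],.18],rot(th-np.pi/2)); robot.gripper_to(.040)
hit=robot.move_linear([R[0],R[1],.070],velocity=.12,threshold=6); print("hit",hit)
robot.gripper_to(.030)
s=robot.get_state(); print(s["time"],s["ee_pos"],s["opening"],s["force"])
for n in CI: cv2.imwrite(f"pics/{n}1.png",robot.grab_frame(n)[:,:,::-1])
E
```

```text
pivot [ 0.64764208 -0.06429526  0.02811756] end [ 0.60785973 -0.18113717  0.01465013] 0.12984807713750188 0.12342879674205931
80.02092242548227 -14.4470887520044 251.19731256967577
hit False
5.125 [0.541846   0.08115788 0.0701594 ] 0.029754357932649005 [ 0.41006061 -0.35573978 -0.34945359]
```

View pics/scene1.png

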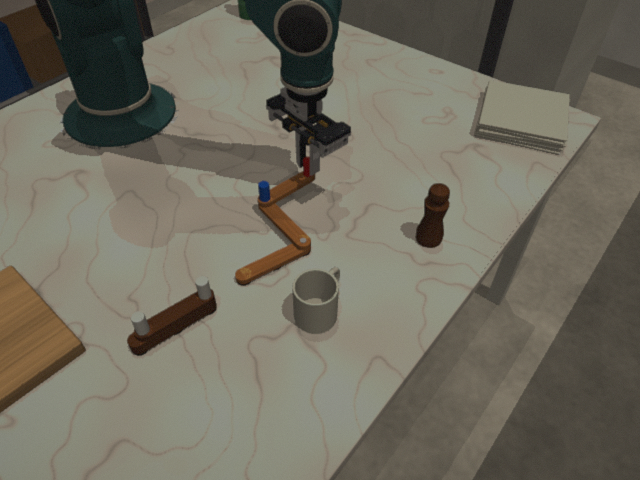

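View pics/top1.png

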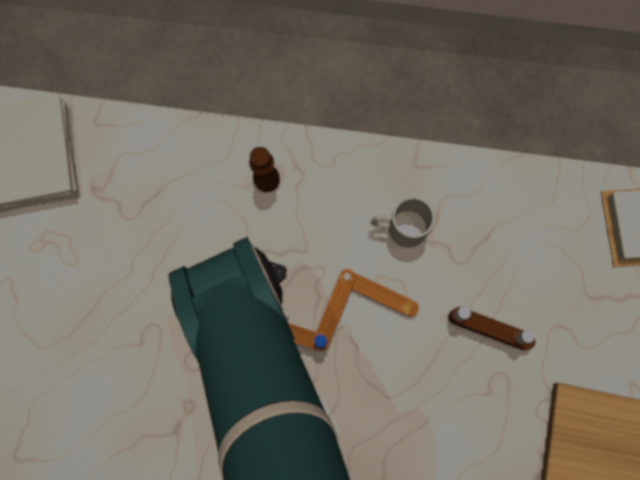

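The scene view shows the red peg between the two fingers at (308,165). The stand hasn't moved (blue peg at (320,341) in the top view). Next I'll swing the outer bar.

```bash
cat > sw.py <<'E'
from h import *
def sweep(c,r,a0,a1,sgn,n,v,z=.070,thr=None):
    for a in np.linspace(a0,a1,n+1)[1:]:
        hit=robot.move_linear(tcp(c,r,a,z),velocity=v,frame=rot(a+sgn*np.pi/2),threshold=thr)
        s=robot.get_state(); print(round(s["time"],2),round(np.degrees(a),1),np.round(s["force"],1),hit)
        if hit: return True
E
python3 - <<'E'
from sw import *
d=np.radians
if not sweep(B,.115,d(80),d(-9),-1,9,.08,thr=15): sweep(B,.115,d(-9),d(-19),-1,4,.03,thr=6)
s=robot.get_state(); print(s["time"],s["ee_pos"],s["force"])
for n in CI: cv2.imwrite(f"pics/{n}2.png",robot.grab_frame(n)[:,:,::-1])
E
```

```text
5.62 70.1 [ 0.1 -0.6  0.4] False
6.03 60.2 [-0.3 -0.3 -0.5] False
6.42 50.3 [-0.1  0.2 -0.2] False
6.83 40.4 [-0.4  0.8  0.2] False
7.22 30.6 [-0.   0.1 -0.5] False
7.62 20.7 [ 0.   0.  -1.1] False
8.03 10.8 [ 0.1  0.  -0.2] False
8.43 0.9 [-0.1  0.9 -0.2] False
8.82 -9.0 [-0.   0.6  0.5] False
9.14 -11.5 [-0.1  0.5  0.1] False
9.46 -14.0 [-0.1 -0.4 -0.1] False
9.78 -16.5 [ 0.4  1.5 -0.8] False
9.98 -19.0 [0.6 4.  1. ] True
9.9833 [ 0.63111575 -0.06470415  0.06975362] [0.5550258  4.00852977 1.04748359]
```

```bash
python3 - <<'E'
from sw import *
robot.gripper_to(.042); p=robot.get_state()["ee_pos"]
robot.move_linear([p[0],p[1],.18],velocity=.2)
# stage over the blue peg, measure there
a=np.radians(165.55); robot.move_ptp([B[0],B[1],.19],rot(a+np.pi/2-2*np.pi))
for n in CI: cv2.imwrite(f"pics/{n}3.png",robot.grab_frame(n)[:,:,::-1])
im=robot.grab_frame("scene")
for c in("red","blue"): print(c,[l[:2] for l in mask(im,c)])
im=robot.grab_frame("top")
for c in("red","blue"): print(c,[l[:2] for l in mask(im,c)])
print(robot.get_state()["time"],robot.get_state()["force"])
E
```

```text
red [([292, 215, 11, 20, 166], [297.8, 224.1])]
blue [([256, 182, 11, 21, 165], [261.5, 191.9])]
red []
blue []
11.9417 [ 0.31897075 -0.12172679 -0.94526686]
```

View pics/scene3.png

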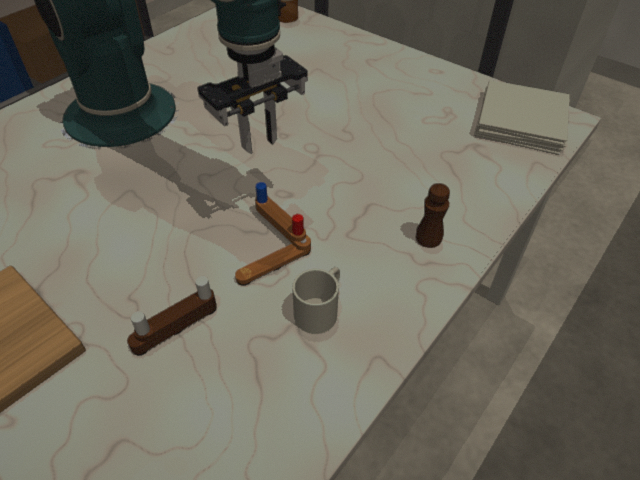

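View pics/top3.png

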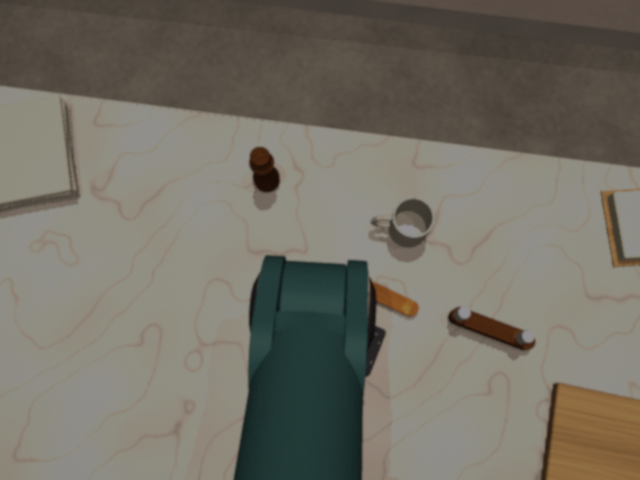

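The outer bar now lies over the middle bar, with red at (298,224) near the pivot. The blue peg shifted slightly, from (264,190) to (261.5,192). I'll re-solve its position on its circle from the scene view and check both angles.

```bash
cat >> sw.py <<'E'
P=np.array([.6476,-.0643])
def fold(cb,cr):
    # scene-only: pegs at known height
    def xy(c,g): return least_squares(lambda p:cyl("scene",p[0],p[1],.041,.080)[0]-c,g).x
    b=xy(cb,B); r=xy(cr,P); ph=np.degrees(np.arctan2(*(b-P)[::-1]))%360
    h=np.degrees(np.arctan2(*(P-b)[::-1])); th=np.degrees(np.arctan2(*(r-b)[::-1]))
    print("blue",b,np.linalg.norm(b-P),"phi",ph,"red",r,np.linalg.norm(r-b),"outer open deg",th-h); return b,ph
E
python3 - <<'E'
from sw import *
fold((261.5,191.9),(297.8,224.1)); fold((264.3,190.4),(308.2,165.8))
E
```

```text
blue [ 0.52011314 -0.0386354 ] 0.13004449667078954 phi 168.61781835150632 red [ 0.63320253 -0.06130264] 0.11533869551823255 outer open deg 0.04820127057421608
blue [ 0.52145462 -0.03190837] 0.13023775936909712 phi 165.59872282559806 red [0.54134864 0.08150925] 0.11514916629736363 outer open deg 94.45251785762015
```

The outer bar is about 0° open and the middle bar about 1.44 rad open, so step 1 is met. Next is the blue peg at (0.520,-0.039), φ=168.6°.

```bash
python3 - <<'E'
from sw import *
d=np.radians
def sweep2(a0,a1,n,v,thr):
    for a in np.linspace(a0,a1,n+1)[1:]:
        hit=robot.move_linear(tcp(P,.13,a,.070),velocity=v,frame=rot(a+np.pi/2-2*np.pi),threshold=thr)
        s=robot.get_state(); print(round(s["time"],2),round(np.degrees(a),1),np.round(s["force"],1),hit)
        if hit: return True
a=d(168.6); b=tcp(P,.13,a,.19)
robot.move_ptp(b,rot(a+np.pi/2-2*np.pi))
hit=robot.move_linear(tcp(P,.13,a,.070),velocity=.12,threshold=6); print(hit)
if not hit:
    robot.gripper_to(.030)
    if not sweep2(a,d(246),8,.07,18): sweep2(d(246),d(258),6,.03,8)
for n in CI: cv2.imwrite(f"pics/{n}4.png",robot.grab_frame(n)[:,:,::-1])
s=robot.get_state(); print(s["time"],s["ee_pos"],s["force"])
E
```

```text
False
14.23 178.3 [-1.1  0.   0.3] False
14.7 188.0 [-0.9  0.6  0.9] False
15.17 197.6 [-0.4  0.  -0.5] False
15.63 207.3 [-0.3 -0.3 -1.5] False
16.1 217.0 [0.3 0.6 0.2] False
16.57 226.6 [-0.1  0.8 -0.7] False
17.03 236.3 [-0.1  1.3  0.1] False
17.5 246.0 [-0.2  0.5 -0.1] False
17.8 248.0 [ 0.1 -0.6  0.2] False
18.1 250.0 [ 0.2 -0.2  1.1] False
18.4 252.0 [ 0.4 -0.3 -0.2] False
18.7 254.0 [-0.1 -0.1  0.3] False
18.91 256.0 [-3.4  0.7  4.2] True
19.0083 [ 0.61327326 -0.18957866  0.0690665 ] [-4.37094989  1.07155657  4.4274475 ]
```

View pics/scene4.png

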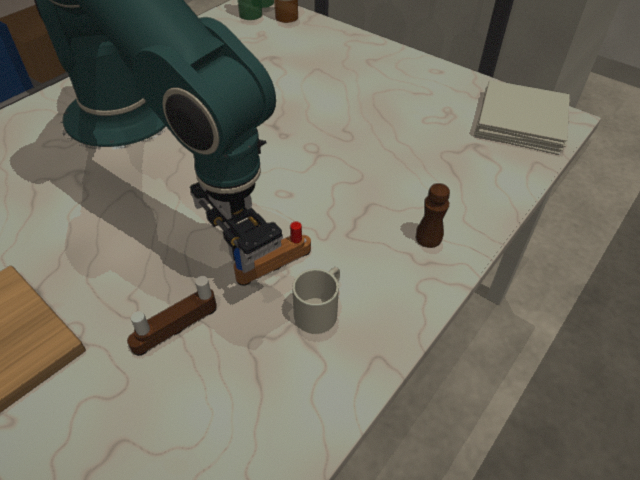

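The bars look stacked over the base: red at (296,232), and blue inside the gripper near (240,255). Next I'll open, lift, clear away and check.

```bash
python3 - <<'E'
from sw import *
robot.gripper_to(.042); p=robot.get_state()["ee_pos"]
robot.move_linear([p[0],p[1],.20],velocity=.2)
robot.move_ptp([.40,-.40,.28],robot.get_state()["tool_rot"])
c={}
for n in CI:
    im=robot.grab_frame(n); cv2.imwrite(f"pics/{n}5.png",im[:,:,::-1])
    for k in("red","blue"):
        L=mask(im,k); c[n,k]=max(L,key=lambda l:l[0][4])[1] if L else None; print(n,k,c[n,k])
if c["scene","blue"]: fold(c["scene","blue"],c["scene","red"])
print(robot.get_state()["time"],robot.get_state()["force"])
E
```

```text
scene red [296.3, 231.5]
scene blue [240.9, 257.6]
top red [355.0, 276.2]
top blue [414.4, 303.6]
blue [ 0.6079358  -0.18732315] 0.12925921352548037 phi 252.13002943408583 red [ 0.6432797  -0.07758047] 0.11529374251122945 outer open deg 0.018213963514497777
21.525 [0.09376038 1.1918625  0.46211656]
```

View pics/scene5.png

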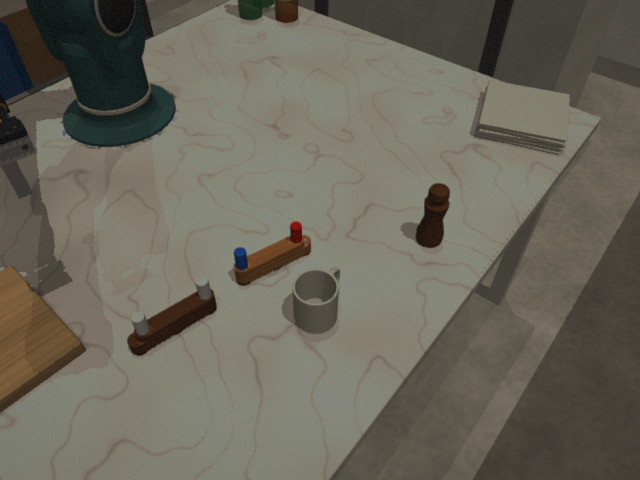

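View pics/top5.png

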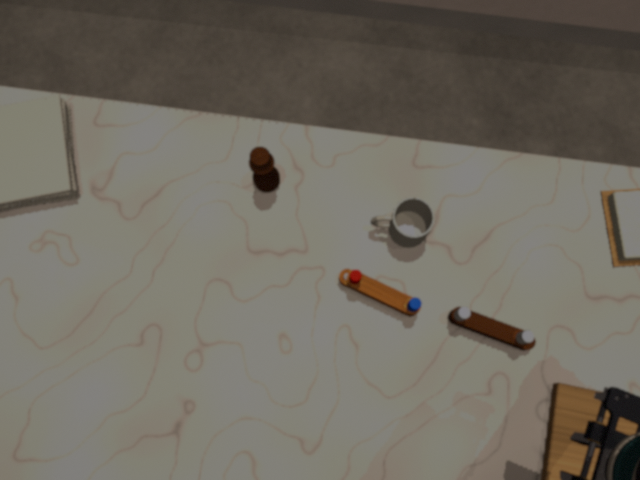

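The stand is fully folded. In the top view red is at (355,276) and blue at (414,304), both along the base bar. The mug, mill and dark stand are at the same pixels as at the start, and the arm is clear.

```bash
python3 - <<'E'
from rig import robot
robot.sign_off(); print("done")
E
```

```text
the job is handed in; nothing more can be done
done
```

The stand is folded and handed in after about 21.5 s of the 45 s. With the gripper loosely around each peg, I swung the outer bar home first, then the middle bar, and each time stopped on light contact at the end stop (about 4–6 N).

- **Outer bar:** measured about 0° open, both after its own fold and at the end.
- **Middle bar:** it was about 1.44 rad open when the outer bar came home. Now the blue peg lies at 252.1°, against about 251–252° measured for the base bar's direction, so it is within about 1° of home.
- **Bystanders:** the mug, the pepper mill and the dark stand look unmoved in both cameras, and the arm was clear when I handed in.
- **Disagreement:** while the outer bar was being folded, the middle bar shifted about 3° towards folded. This was still well above the 0.9 rad limit, and I re-measured the blue peg before reaching for it.
- **Calibration check:** my first pivot measurement differed by about 8 mm between the two cameras. After re-picking the pixels, the pivot came out 129.8 mm from the blue peg, against 130 mm in the text.

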